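# Swing the reading lamp over the open book and switch it on

## Robot

A 7-joint arm with a two-finger parallel gripper is mounted at the origin on the work surface. World frame = base frame: x ahead of the robot, y to its left, z up, the work surface at z = 0. Lengths are in m, angles in rad, forces in N, time in s.
With the tool pointing down it reaches from about 0.4 to 0.85 m from the base axis. Payload 10.4 kg.
Tool frame: the origin (TCP) lies midway between the tips of the shut fingers; the grasp point (between the pads) lies 19 mm behind it; z points along the fingers, x is the direction in which the jaws open and shut, and the axes are right-handed (so a half turn about z gives the same grasp; the last joint's range is limited). The gripper opens to 85 mm and grips with 20 to 120 N. Pads are 22 mm wide; open, the fingers measure 114 mm over their backs; the gripper's body (76 mm by 85 mm) begins 54 mm behind the grasp point. The pads swing forward as they close: fully open they stand 13 mm farther back than shut.
Start: joints at [1.086, 0.332, -0.065, 1.46, 0.022, 1.35, -0.088], TCP at [0.278, -0.56, 0.231] pointing down, gripper open.
Joint ranges: [-2.6, 2.6], [-0.5, 2.12], [-1.47, 1.34], [0.16, 2.42], [-1.27, 4.41], [0.06, 2.06], [-2.6, 2.6]. Speed limits (rad/s): [2.22, 2.22, 2.79, 2.79, 3.14, 3.14, 3.14].

## Interface

Orientations are given as a unit quaternion [x, y, z, w].
In Python, from workcell import telemetry, eyes, order gives the robot as it stands.
- The arm moves only by the tool servo_tool, never from a script. Its argument "deltas" is a list of rows, each a list of 3 entries, a list of its own where there are three numbers: the shift along the tool's x, y, z in cm, then the turn about the tool's z in rad, then the finger opening in cm, from 0 to 8.54. A call has 1 to 12 rows; each row shifts and turns the pose as measured when the row begins, along the tool's axes as they then stand; what a row does not reach is not made up. A row lasts 1/12 s, in which the tool goes at most 41.7 mm and 7.16 degrees, less where a joint would pass 70% of its speed; a pose out of reach is approached as far as the arm can. A call is refused whole if a number of a shift passes 4.17 or a number of a turn 0.125, either way. A call with a gripper value outside its range is refused whole. The fingers move at their own pace and stop on an object; "force" is the grip in N (left out, the last holds). Time passes only in rows, so rows that do not move let the fingers close. It gives the time, the measured TCP pose, the force and the opening at its end, in the units of the state.
- telemetry.get_obs(): the state, without advancing time (a new reading comes with each control period).
- eyes.camera(name): name is "side" or "top" or "wrist"; returns (picture, depth): 480x640x3 uint8, blue, green, red; 480x640 float32, m along the optical axis (not along the pixel's ray), 0 where there is no reading.
- eyes.calibration(name): a dict with "fx", "fy", "cx", "cy" (pixels), "rvec" (rotation vector, rad) and "tvec" (3), from world to camera coordinates, as OpenCV has them. Camera axes: x right, y down, z forward; pixel columns grow to the right and rows downward; lengths in m; the calibration is good to about 2 mm. A picture is of the moment at which its call begins: read the wrist's pose just before it. calibration takes no time and is no camera call; for the wrist camera it gives the pose at the moment of the call.
- order.hand_in(): hands the job in, once; it reports no verdict.
The state is a dict: "clock": time; "joint_pos": joint angles; "joint_velocities": joint speeds; "tau": joint torques, N m; "position": TCP position; "ee_rot": TCP orientation; "ft_force": force on the tool from outside, world axes, zero at the start; "torque": the same for the moment, N m; "grip_width": opening from 0.0 (shut) to 1.0 (fully open).
Only numpy, scipy, OpenCV 4.12 (cv2) and the standard library are available. Lean on these libraries where they do the work, as an engineer would, in place of code of your own. Each camera call takes 0.05 s, during which the arm holds its last target. There are 200 camera calls.

## Task

With one fingertip, gently push the reading lamp's arm round until its disc head hangs centred over the middle of the open book, then press the round push switch on the lamp's foot fully down and let it come up again. Do not grip or force the arm, and leave the book and all the other things on the desk where they lie.

Things in the scene. Friction and masses are not known exactly. Their poses are not given: they have to be found in the camera images.
- lamp: Desk reading lamp, fixed to the desk: white flat foot 200 x 84 mm, 20 mm thick, an aluminium post 22 mm thick and a swinging arm. Origin: on the desk under the post's axis, which is the arm's vertical hinge. The foot runs from x = -160 to +40 mm; the book lies towards +x, the switch at x = -120 mm. Top of the lamp (hub on the post, 34 mm across): 222 mm above the desk.
- lamp_arm: The lamp's arm: a level aluminium bar 12 mm wide, 16 mm tall, from hub to head (17 to 170 mm from the hinge axis), middle line 207 mm above the desk, nothing above it. Origin: on the hinge axis at that height; its x axis points outwards. It starts 0.75 to 1.15 rad clockwise (from above) of the lamp's x axis, stops at 1.7 clockwise, 1.2 anticlockwise. Friction 0.2 N m, no spring: stays where left.
- bar_middle (a point): Point on the bar's middle line, 120 mm from the hinge axis, 207 mm above the desk: a good place to push sideways. Its x axis points outwards along the arm.
- lamp_head (a point): Centre of the underside of the lamp's white disc head (100 mm across, 18 mm thick), 219 mm from the hinge axis, 195 mm above the desk.
- switch_top (a point): Middle of the top of the round white push switch, 30 mm across, in a grey round housing (46 mm across, 12 mm tall) on the lamp's foot; 42 mm above the desk when up; pressed straight down.
- switch (a joint): How far the switch is pressed, m: 0 up, 0.006 fully down; springs back, fully down takes about 4 N.
- book: Open book lying on the desk, loose, 0.55 kg: 250 mm (its x) by 180 mm (its y), up to 21 mm thick. Origin: underside, below the middle of the centre fold. Its middle is 208 to 231 mm from the lamp's hinge axis.
- book_fold (a point): Middle of the book's centre fold, 19 mm above the desk: the point over which the lamp's head belongs.
- mug: White mug, loose, 76 mm across, 85 mm tall, beside the lamp below the arm's swing; leave it alone. Origin: centre of its underside.
- phone: Black phone, loose, 152 x 73 x 9 mm; leave it alone. Origin: centre of its underside.
- pen: Blue ball pen, loose, 140 mm long, 10 mm thick; leave it alone. Origin: centre of its underside.
- notes: White block of notes, loose, 74 x 74 x 24 mm; leave it alone. Origin: centre of its underside.
- case: Dark grey spectacles case, loose, 160 x 60 x 40 mm, left of the lamp's foot; leave it alone. Origin: centre of its underside.

How it is judged:
By the outcome, as a careful person would: the job done as asked, in the order asked, and still so for the second after the job is handed in, with the robot touching nothing.
It also fails if it takes over 54 s, if anything falls off the work surface, if the arm or the gripper's body presses on something with over 40 N, if the wrist force passes 120 N, or if a joint passes its speed limit or range.

## Working session

There is one attempt and no reset: what is moved stays moved. The work goes in short steps, Python scripts to look and compute and a tool call to move; the robot and the scene stay as the last step left them, time stands still between calls to the robot, and variables do not carry over. Pictures are saved under pics/ and viewed, about 8 in all and at most 12, crops included, and the job is handed in when it is done.

Besides the shell and the picture viewer there is one more tool, called as name([rows], argument=value, ...), one row to a line, values as JSON. servo_tool: Moves the arm, as the interface text tells. Its arguments: {"type":"object","properties":{"deltas":{"type":"array"},"force":{"type":"number"}},"required":["deltas"]}

```bash
mkdir -p pics
cat > h.py <<'E'
import numpy as np, cv2
from workcell import telemetry, eyes, order
def snap(n,f):
    c=eyes.calibration(n); im,d=eyes.camera(n); cv2.imwrite(f'pics/{f}.png',im); np.savez(f'pics/{f}.npz',d=d,**{k:np.array(v) for k,v in c.items()}); return im,d
def load(f): return np.load(f'pics/{f}.npz')
def ray(c,u,v,z):
    "point on pixel ray at world height z"
    R=cv2.Rodrigues(c['rvec'])[0]; t=np.array(c['tvec']).ravel()
    o=-R.T@t; d=R.T@np.array([(u-c['cx'])/c['fx'],(v-c['cy'])/c['fy'],1]); return o+d*(z-o[2])/d[2]
def dep(c,u,v):
    R=cv2.Rodrigues(c['rvec'])[0]; t=np.array(c['tvec']).ravel(); z=np.median(c['d'][v-1:v+2,u-1:u+2])
    return R.T@(z*np.array([(u-c['cx'])/c['fx'],(v-c['cy'])/c['fy'],1])-t)
E
python3 - <<'E'
from h import *
np.set_printoptions(precision=4,suppress=True)
print(telemetry.get_obs())
for n in('top','side'): snap(n,n+'0')
E
```

```text
{'clock': 0.0, 'joint_pos': array([ 1.0864,  0.3329, -0.0647,  1.4609,  0.0216,  1.3499, -0.0885]), 'joint_velocities': array([ 0.002 , -0.0008, -0.0004,  0.0013, -0.0001,  0.0013,  0.0011]), 'tau': array([ -0.0005, -62.545 ,   0.049 , -39.1597,   0.0162,   0.01  ,
         0.0001]), 'position': array([ 0.2783, -0.5592,  0.2305]), 'ee_rot': array([ 0.8502, -0.5265, -0.0006, -0.0003]), 'ft_force': array([ 0.4868,  0.7033, -0.2196]), 'torque': array([-0.0086,  0.0127,  0.0161]), 'grip_width': 0.9949901057356075}
```

View pics/top0.png

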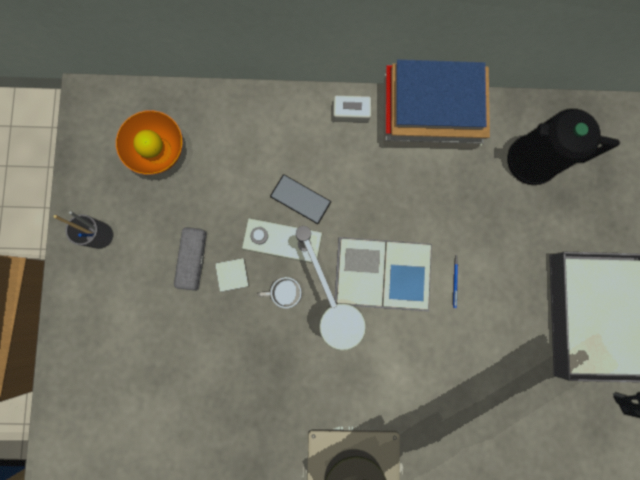

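View pics/side0.png

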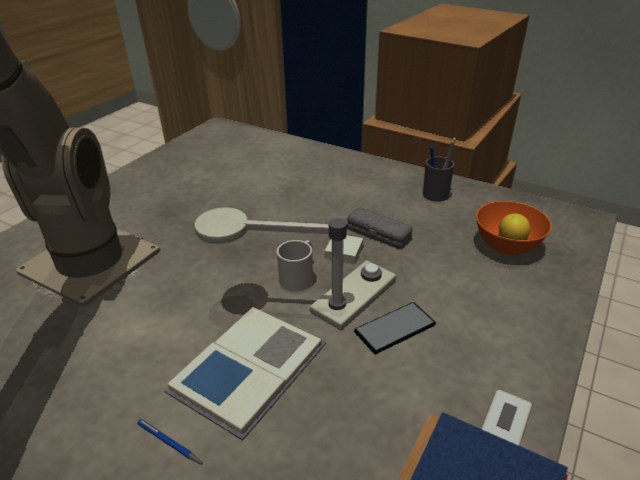

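Top view: hub at (304,234), head disc (342,327), book fold about (384,274), switch (260,235), and the mug (286,292) lies clear of the arm's swing. I'll enlarge that area.

Run:
```python
from h import *
np.set_printoptions(precision=4,suppress=True)
im=cv2.imread('pics/top0.png'); c=load('top0')
cv2.imwrite('pics/crop0.png',cv2.resize(im[200:360,235:445],None,fx=3.7,fy=3.7,interpolation=cv2.INTER_CUBIC))
for n,u,v,z in [('hub',304,234,.222),('head',342,327,.213),('fold',384,274,.019),('sw',260,235,.042),('mug',286,292,.085)]:
    print(n,ray(c,u,v,z),dep(c,u,v))
```

```text
hub [0.5851 0.1349 0.222 ] [0.5852 0.1349 0.2212]
head [0.3869 0.0479 0.213 ] [0.3869 0.0478 0.2126]
fold [ 0.5152 -0.0736  0.019 ] [ 0.5155 -0.0745  0.0132]
sw [0.6059 0.2508 0.042 ] [0.6059 0.2508 0.042 ]
mug [0.4609 0.1771 0.085 ] [0.4623 0.1814 0.0028]
```

View pics/crop0.png

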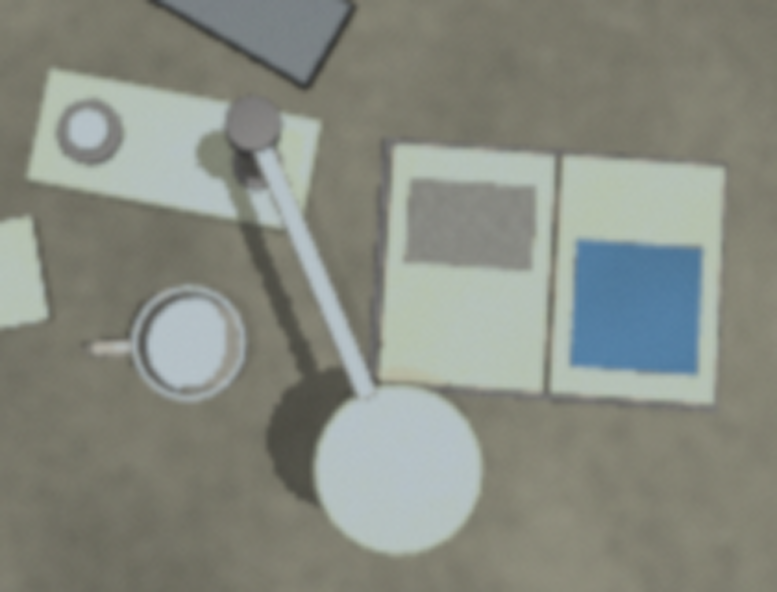

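servo_tool([
  [[0,0,-2.5],0,0],
  [[0,0,-2.5],0,0],
  [[-2.6,-2.2,-0.5],0,0],
  [[-2.6,-2.2,0],0,0],
  [[-2.6,-2.2,0],0,0],
  [[-2.6,-2.2,0],0,0],
  [[-2.6,-2.2,0],0,0],
  [[-2.6,-2.2,0],0,0],
  [[-2.6,-2.2,0],0,0],
  [[-2.6,-2.2,0],0,0],
  [[-2.6,-2.2,0],0,0],
  [[-2.6,-2.2,0],0,0],
], force=20)

```text
clock: 1.1
position: [0.3573, -0.2193, 0.2823]
ee_rot: [0.847, -0.532, -0.006, -0.0]
ft_force: [2.2, -0.1, -0.5]
grip_width: 0.0
```

servo_tool([
  [[-2.6,-2.5,0],0,0],
  [[-2.6,-2.5,0],0,0],
  [[-2.6,-2.5,0],0,0],
  [[-2.6,-2.5,0],0,0],
  [[-2.6,-2.5,0],0,0],
  [[-2.6,-2.5,0],0,0],
  [[-2.6,-2.4,0],0,0],
  [[-2.6,-2.4,0],0,0],
  [[-2.6,-2.4,0],0,0],
  [[-2.6,-2.2,0],0,0],
  [[-1,0,0],0,0],
  [[0,0,0],0,0],
])

```text
clock: 2.1
position: [0.4585, 0.1558, 0.2819]
ee_rot: [0.849, -0.529, -0.006, -0.0]
ft_force: [0.6, -0.5, -0.3]
grip_width: -0.004
```

```bash
cat > rel.py <<'E'
from h import *
np.set_printoptions(precision=3,suppress=True)
from scipy.spatial.transform import Rotation as R
def st(goal=None,H=np.array([.5853,.135])):
    o=telemetry.get_obs(); r=R.from_quat(o['ee_rot']).as_matrix()
    print(o['clock'],o['position'],'x ang',np.degrees(np.arctan2(r[1,0],r[0,0])),'F',o['ft_force'],'z',r[:,2])
    if goal is not None: print('delta cm',100*r.T@(np.array(goal)-o['position']))
    return o,r
E
python3 -c "
from rel import *
st([.455,.133,.190])"
```

```text
2.1 [0.459 0.156 0.282] x ang -63.857855118676206 F [ 0.641 -0.495 -0.255] z [-0.011  0.007 -1.   ]
delta cm [1.996 1.264 9.173]
```

servo_tool([
  [[0.5,0.4,2.5],0,0],
  [[0.5,0.4,2.5],0,0],
  [[0.5,0.4,2.5],0,0],
  [[0.5,0.1,1.7],0,0],
  [[0,0,0],0,0],
])

```text
clock: 2.52
position: [0.4547, 0.1284, 0.1864]
ee_rot: [0.849, -0.529, -0.005, 0.0]
ft_force: [-0.4, -0.5, 0.1]
grip_width: 0.003
```

```bash
python3 -c "
from rel import *
st([.4755-.0085,.087+.0195,.190])
snap('side','side1')"
```

```text
2.5167 [0.455 0.128 0.186] x ang -63.87199159318171 F [-0.396 -0.481  0.121] z [-0.009  0.005 -1.   ]
delta cm [ 2.508 -0.135 -0.379]
```

View pics/side1.png

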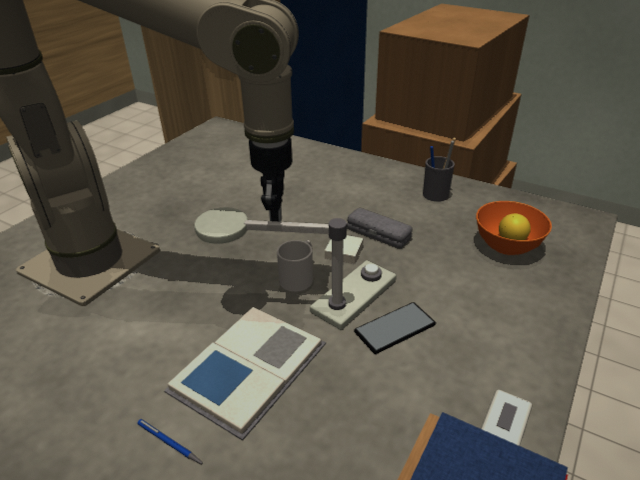

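Side view: the shut fingertip (275,222) is just behind the bar and level with it, and nothing else is touched. I'll approach and push gently along the arc.

servo_tool([
  [[0.6,0,-0.2],0,0],
  [[0.6,0,-0.1],0,0],
  [[0.6,0,0],0,0],
  [[0.4,0,0],0,0],
  [[0.3,0,0],0,0],
  [[0.3,0.05,0],-0.025,0],
  [[0.4,0.06,0],-0.033,0],
  [[0.4,0.06,0],-0.033,0],
  [[0.4,0.06,0],-0.033,0],
  [[0.4,0.06,0],-0.033,0],
  [[0.4,0.06,0],-0.033,0],
  [[0.4,0.06,0],-0.033,0],
])

```text
clock: 3.57
position: [0.48, 0.0794, 0.1972]
ee_rot: [0.904, -0.427, -0.004, -0.003]
ft_force: [-0.9, 0.8, -0.9]
grip_width: -0.004
```

```bash
cat >> rel.py <<'E'
def arm(o,r,H=np.array([.5853,.135]),g=-108.5):
    q=(o['position'][:2]-H); x=r[:2,0]/np.linalg.norm(r[:2,0]); a=np.degrees(np.arctan2(x[1],x[0]))-90
    print('perp dist along x %.4f (contact -.0205), along y %.4f, tool ang %.1f, left %.3f rad'%(q@x,q@r[:2,1],a,np.radians(g-a)))
E
python3 -c "
from rel import *
arm(*st())"
```

```text
3.5667 [0.48  0.079 0.197] x ang -50.5109963021353 F [-0.88   0.751 -0.913] z [-0.004  0.009 -1.   ]
perp dist along x -0.0241 (contact -.0205), along y 0.1167, tool ang -140.5, left 0.559 rad
```

servo_tool([
  [[0.4,0.06,0.4],-0.033,0],
  [[0.4,0.06,0.3],-0.033,0],
  [[0.4,0.06,0.1],-0.033,0],
  [[0.4,0.06,0.1],-0.033,0],
  [[0.4,0.06,0],-0.033,0],
  [[0.4,0.06,0],-0.033,0],
  [[0.4,0.06,0],-0.033,0],
  [[0.4,0.06,0],-0.033,0],
  [[0.4,0.06,0],-0.033,0],
  [[0.4,0.06,0],-0.033,0],
  [[0.3,0.05,0],-0.025,0],
  [[0,0,0],0,0],
])

```text
clock: 4.57
position: [0.5093, 0.0455, 0.1898]
ee_rot: [0.968, -0.249, -0.005, -0.005]
ft_force: [0.0, -0.1, 0.3]
grip_width: -0.0
```

```bash
python3 -c "
from rel import *
arm(*st())
im,d=snap('top','top2')
cv2.imwrite('pics/crop2.png',cv2.resize(im[200:360,235:445],None,fx=3.7,fy=3.7,interpolation=cv2.INTER_CUBIC))"
```

```text
4.5667 [0.509 0.046 0.19 ] x ang -28.883854426251055 F [ 0.001 -0.141  0.324] z [-0.007  0.012 -1.   ]
perp dist along x -0.0233 (contact -.0205), along y 0.1151, tool ang -118.9, left 0.181 rad
```

View pics/crop2.png

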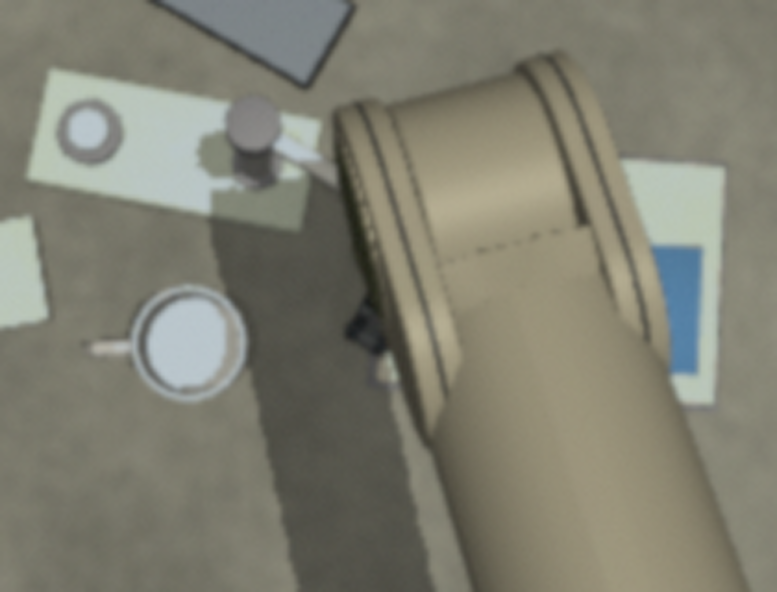

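The robot's forearm hides the head in the top view. I'll measure the head from the side camera's depth instead.

```bash
cat >> rel.py <<'E'
def head(cam,f,H=np.array([.5853,.135]),F=np.array([.5152,-.0742])):
    im,d=snap(cam,f); c=load(f); v,u=np.mgrid[0:480,0:640]; Rm=cv2.Rodrigues(c['rvec'])[0]
    P=np.stack([(u-c['cx'])/c['fx']*d,(v-c['cy'])/c['fy']*d,d],-1)-c['tvec'].ravel(); P=P@Rm
    rr=np.hypot(P[...,0]-H[0],P[...,1]-H[1])
    m=(d>0)&(abs(P[...,2]-.214)<.004)&(rr>.155)&(rr<.285)&(im.min(-1)>110)
    n,l,s,_=cv2.connectedComponentsWithStats(m.astype('uint8')); k=1+s[1:,4].argmax(); q=P[l==k][:,:2]
    (cc,rad)=cv2.minEnclosingCircle(q.astype('float32')); e=np.array(cc)
    p=q.mean(0)
    for w,x in (('circ',e),('mean',p)): print(cam,w,x,'n',len(q),'rad %.4f r %.4f ang %.2f goal %.2f'%(rad,np.hypot(*(x-H)),np.degrees(np.arctan2(*(x-H)[::-1])),np.degrees(np.arctan2(*(F-H)[::-1]))), 'off fold',x-F)
E
python3 -c "
from rel import *
head('side','side2')
import cv2
"
```

```text
side circ [ 0.481 -0.047] n 1707 rad 0.0542 r 0.2099 ang -119.64 goal -108.53 off fold [-0.034  0.027]
side mean [ 0.48  -0.053] n 1707 rad 0.0542 r 0.2155 ang -119.40 goal -108.53 off fold [-0.036  0.021]
```

View pics/side2.png

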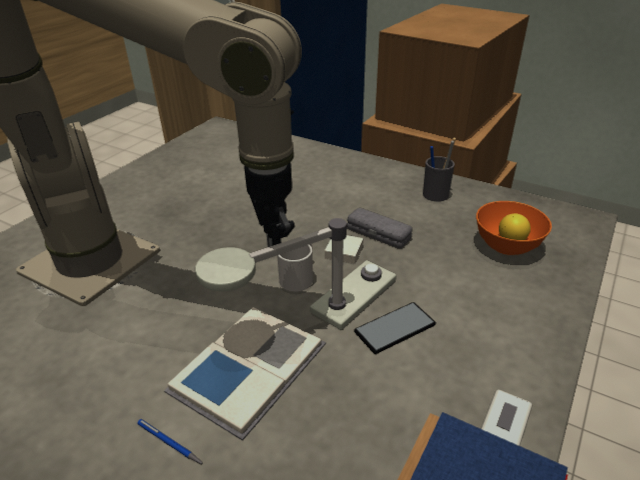

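Side view: head at (226,266), with the mug, book and other items undisturbed. The arm is at about −119.5°, so about 0.19 rad remains.

servo_tool([
  [[0.26,0.04,0],-0.02,0],
  [[0.26,0.04,0],-0.02,0],
  [[0.26,0.04,0],-0.02,0],
  [[0.26,0.04,0],-0.02,0],
  [[0.26,0.04,0],-0.02,0],
  [[0.26,0.04,0],-0.02,0],
  [[0.26,0.04,0],-0.02,0],
  [[0.2,0.03,0],-0.02,0],
  [[0,0,0],0,0],
])

```text
clock: 5.42
position: [0.5273, 0.0336, 0.1899]
ee_rot: [0.986, -0.164, -0.005, -0.005]
ft_force: [-1.0, 0.0, 1.1]
grip_width: -0.003
```

```bash
python3 -c "
from rel import *
arm(*st())
head('side','side3')
"
```

```text
5.4167 [0.527 0.034 0.19 ] x ang -18.903063189033926 F [-0.972  0.034  1.06 ] z [-0.007  0.011 -1.   ]
perp dist along x -0.0220 (contact -.0205), along y 0.1147, tool ang -108.9, left 0.007 rad
side circ [ 0.517 -0.064] n 1864 rad 0.0542 r 0.2105 ang -108.85 goal -108.53 off fold [0.002 0.01 ]
side mean [ 0.515 -0.07 ] n 1864 rad 0.0542 r 0.2163 ang -109.01 goal -108.53 off fold [-0.     0.005]
```

servo_tool([
  [[-0.8,0,0],0,0],
  [[-1.2,0,0],0,0],
  [[-2,0,0],0,0],
  [[-1,0,-2],0,0],
  [[0,0,-3],0,0],
  [[0,0,-3],0,0],
  [[-1,-2,-1],0,0],
  [[-1,-3,0],0,0],
  [[-1,-3,0],0,0],
  [[-1,-3,0],0,0],
  [[0,-3,0],0,0],
  [[0,0,0],0,0],
])

```text
clock: 6.47
position: [0.4819, 0.2013, 0.2869]
ee_rot: [0.986, -0.169, -0.001, -0.004]
ft_force: [0.1, 0.8, 0.0]
grip_width: 0.001
```

```bash
python3 -c "
from rel import *
st([.606,.252,.1])
head('side','side4')
head('top','top4')
im=cv2.imread('pics/top4.png')
cv2.imwrite('pics/crop4.png',cv2.resize(im[200:360,235:445],None,fx=3.7,fy=3.7,interpolation=cv2.INTER_CUBIC))"
```

```text
6.4667 [0.482 0.201 0.287] x ang -19.49888119290675 F [0.052 0.771 0.032] z [-0.     0.009 -1.   ]
delta cm [10.067 -8.762 18.732]
side circ [ 0.515 -0.063] n 1844 rad 0.0544 r 0.2098 ang -109.61 goal -108.53 off fold [-0.     0.012]
side mean [ 0.515 -0.069] n 1844 rad 0.0544 r 0.2161 ang -108.98 goal -108.53 off fold [-0.     0.005]
top circ [ 0.515 -0.063] n 1485 rad 0.0549 r 0.2098 ang -109.60 goal -108.53 off fold [-0.     0.012]
top mean [ 0.513 -0.067] n 1485 rad 0.0549 r 0.2143 ang -109.67 goal -108.53 off fold [-0.002  0.007]
```

View pics/crop4.png

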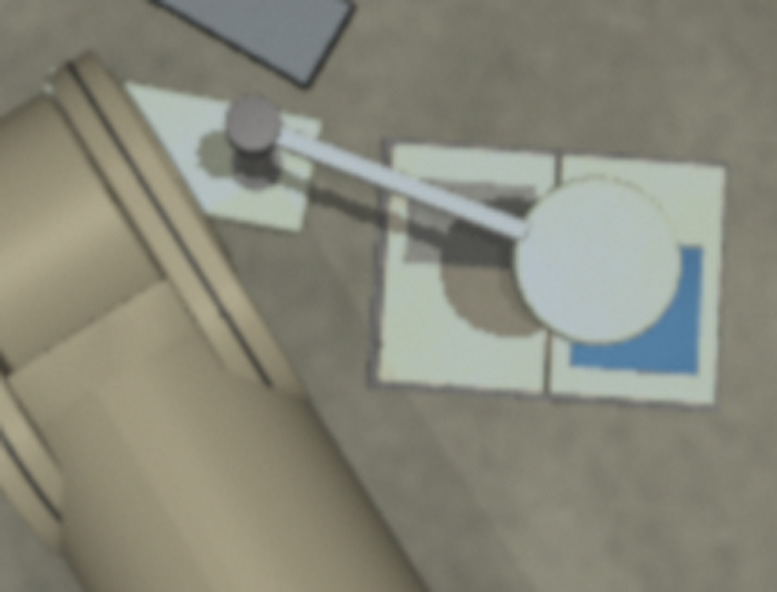

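Top view: the head's disc is centred at crop (597,261), spanning 513–681 and 177–345. It stands above the fold, whose ends are at (559,152) and (548,395); perspective shifts the higher disc outward. I'll compute this precisely.

```bash
python3 -c "
from rel import *
c=load('top4')
g=lambda u,v,z: ray(c,(u+.5)/3.7-.5+235,(v+.5)/3.7-.5+200,z)[:2]
H=g(253,124,.222); h=g(597,261,.211)
F=[g(553.5,273.5,.019), (g(388,142,.01)+g(725,165,.01)+g(716,405,.01)+g(377,388,.01))/4]
a=lambda p: np.degrees(np.arctan2(p[1],p[0]))
print('H',H,'head',h,np.hypot(*(h-H)),a(h-H))
for f in F: print('fold',f,np.hypot(*(f-H)),a(f-H),'off',h-f)
print('fold ends',g(559,152,.018),g(548,395,.018), 'switch',(g(88,130,.042)))
# sheen-free circle fit of head edge
im=cv2.imread('pics/crop4.png'); 
h0=g(398,469,.211);print('start head',h0,np.hypot(*(h0-H)))
"
```

```text
H [0.587 0.137] head [ 0.512 -0.068] 0.2185434893041412 -109.96381811126261
fold [ 0.516 -0.074] 0.2227324786345276 -108.46514637836815 off [-0.004  0.006]
fold [ 0.517 -0.074] 0.22293114983236403 -108.3987363471142 off [-0.004  0.006]
fold ends [ 0.603 -0.078] [ 0.431 -0.071] switch [0.606 0.255]
start head [0.388 0.047] 0.2181149620003594
```

The arm is about 1.3° short (roughly 6 mm tangentially at the head), so I'll go back for a small extra nudge.

servo_tool([
  [[0.5,3,0],0,0],
  [[0.7,3,0],0,0],
  [[0.8,3,0],0,0],
  [[0.8,3,0],0,0],
  [[0.5,2,0],0,0],
  [[0,0,3],0,0],
  [[0,0,3],0,0],
  [[0,0,3],0,0],
  [[0,0,0.5],0,0],
  [[0,0,0],0,0],
])

```text
clock: 7.4
position: [0.4615, 0.036, 0.189]
ee_rot: [0.984, -0.18, 0.003, -0.0]
ft_force: [-0.5, -0.3, 1.0]
grip_width: 0.0
```

```bash
python3 -c "
from rel import *
st([.5273,.0336,.19])"
```

```text
7.4 [0.461 0.036 0.189] x ang -20.69463529163067 F [-0.503 -0.259  1.037] z [ 0.006 -0.    -1.   ]
delta cm [ 6.244 -2.103 -0.065]
```

servo_tool([
  [[1,-1,0],-0.03,0],
  [[1.5,-0.8,0],0,0],
  [[1.5,-0.2,0],0,0],
  [[1,0,0],0,0],
  [[0,0,0],0,0],
])

```text
clock: 7.82
position: [0.5186, 0.0349, 0.1968]
ee_rot: [0.986, -0.167, 0.006, 0.001]
ft_force: [0.5, -0.6, -0.1]
grip_width: 0.003
```

```bash
python3 -c "
from rel import *
arm(*st([.5273,.0336,.19]))"
```

```text
7.8167 [0.519 0.035 0.197] x ang -19.20631753839946 F [ 0.502 -0.579 -0.129] z [ 0.011 -0.004 -1.   ]
delta cm [ 0.86  -0.164  0.693]
perp dist along x -0.0301 (contact -.0205), along y 0.1165, tool ang -109.2, left 0.012 rad
```

servo_tool([
  [[0,0,0.5],0,0],
  [[0.4,0,0.2],0,0],
  [[0.3,0,0],0,0],
  [[0.25,0,0],0,0],
  [[0.2,0,0],0,0],
  [[0,0,0],0,0],
])

```text
clock: 8.32
position: [0.5294, 0.0306, 0.1928]
ee_rot: [0.986, -0.167, 0.007, 0.001]
ft_force: [0.6, 0.1, 0.0]
grip_width: -0.002
```

```bash
python3 -c "
from rel import *
arm(*st([.5273,.0336,.19]))
head('side','side5')"
```

```text
8.3167 [0.529 0.031 0.193] x ang -19.246437190204258 F [0.629 0.067 0.028] z [ 0.013 -0.005 -1.   ]
delta cm [-0.298 -0.215  0.272]
perp dist along x -0.0184 (contact -.0205), along y 0.1170, tool ang -109.2, left 0.013 rad
side circ [ 0.52  -0.064] n 1891 rad 0.0546 r 0.2098 ang -108.08 goal -108.53 off fold [0.005 0.01 ]
side mean [ 0.519 -0.071] n 1891 rad 0.0546 r 0.2163 ang -107.85 goal -108.53 off fold [0.004 0.003]
```

servo_tool([
  [[-0.8,0,0],0,0],
  [[-1.2,0,0],0,0],
  [[-2,0,0],0,0],
  [[-1,0,-2],0,0],
  [[0,0,-3],0,0],
  [[0,0,-3],0,0],
  [[-1,-2,-1],0,0],
  [[-1,-3,0],0,0],
  [[0,-3,0],0,0],
  [[0,-3,0],0,0],
  [[0,-3,0],0,0],
  [[0,-2,0],0,0],
])

```text
clock: 9.37
position: [0.5072, 0.2092, 0.2861]
ee_rot: [0.985, -0.172, 0.009, 0.004]
ft_force: [0.1, -0.4, 0.2]
grip_width: 0.001
```

```bash
python3 -c "
from rel import *
st([.606,.2535,.1])
im,d=snap('top','top6')
cv2.imwrite('pics/crop6.png',cv2.resize(im[200:360,235:445],None,fx=3.7,fy=3.7,interpolation=cv2.INTER_CUBIC))"
```

```text
9.3667 [0.507 0.209 0.286] x ang -19.805449127436447 F [ 0.11  -0.355  0.195] z [ 0.017 -0.011 -1.   ]
delta cm [ 7.422 -7.601 18.728]
```

View pics/crop6.png

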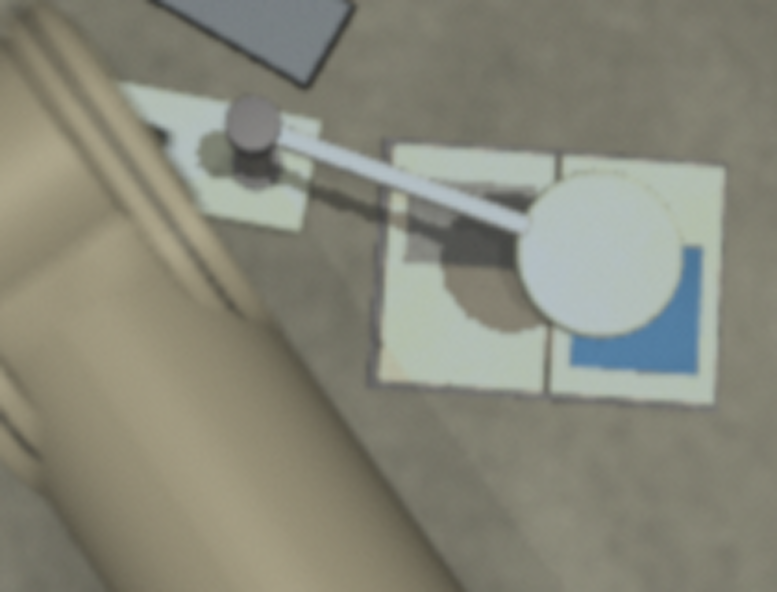

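Head's disc is now at crop (600,254), directly above the fold to within a few mm, and the book has not moved. On to the switch.

servo_tool([
  [[2,-2,0],0,0],
  [[2,-2,0],0,0],
  [[2,-2,0],0,0],
  [[1.4,-1.6,0],0,0],
  [[0,0,0],0,0],
  [[0,0,3],0,0],
  [[0,0,3],0,0],
  [[0,0,3],0,0],
  [[0,0,3],0,0],
  [[0,0,3],0,0],
  [[0,0,2.5],0,0],
  [[0,0,0],0,0],
])

```text
clock: 10.42
position: [0.6002, 0.2643, 0.108]
ee_rot: [0.986, -0.165, 0.01, 0.002]
ft_force: [-0.3, -1.2, 0.2]
grip_width: 0.006
```

```bash
python3 -c "
from rel import *
st([.606,.2535,.05])
"
```

```text
10.4167 [0.6   0.264 0.108] x ang -19.03175100373283 F [-0.308 -1.169  0.246] z [ 0.018 -0.007 -1.   ]
delta cm [0.787 0.823 5.816]
```

servo_tool([
  [[0.4,0.4,1],0,0],
  [[0.4,0.4,1.5],0,0],
  [[0,0,1.5],0,0],
  [[0,0,1],0,0],
  [[0,0,0],0,0],
])

```text
clock: 10.83
position: [0.6076, 0.2522, 0.059]
ee_rot: [0.986, -0.166, 0.012, 0.001]
ft_force: [-0.0, 0.5, -0.1]
grip_width: -0.003
```

```bash
python3 -c "
from rel import *
st([.606,.2535,.036])
im,d=snap('side','side7')
cv2.imwrite('pics/crop7.png',cv2.resize(im[190:330,290:450],None,fx=4,fy=4,interpolation=cv2.INTER_CUBIC))
"
```

```text
10.8333 [0.608 0.252 0.059] x ang -19.10112794063964 F [-0.008  0.485 -0.113] z [ 0.023 -0.006 -1.   ]
delta cm [-0.246 -0.072  2.293]
```

View pics/crop7.png

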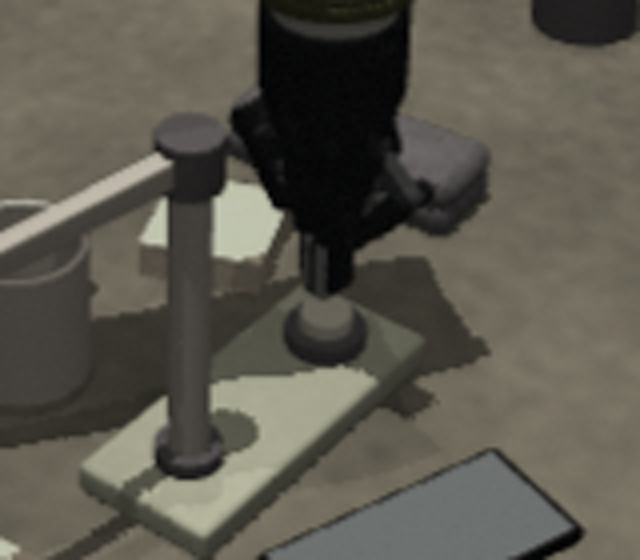

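The tip (328,295) hangs just over the switch (328,318), clear of post and case. Now to press.

servo_tool([
  [[0,0,0.8],0,0],
  [[0,0,0.5],0,0],
  [[0,0,0.4],0,0],
  [[0,0,0.3],0,0],
  [[0,0,0.3],0,0],
  [[0,0,0.3],0,0],
])

```text
clock: 11.38
position: [0.6097, 0.2541, 0.0355]
ee_rot: [0.986, -0.166, 0.014, -0.0]
ft_force: [-12.7, -8.9, 36.8]
grip_width: -0.002
```

Fully down (z = 35.5 mm, firm stop). Releasing straight up.

servo_tool([
  [[0,0,-0.4],0,0],
  [[0,0,-1],0,0],
  [[0,0,-2],0,0],
  [[0,0,-3],0,0],
  [[0,0,-3.5],0,0],
  [[0,0,-3.5],0,0],
  [[0,0,-3.5],0,0],
  [[0,0,-3.5],0,0],
  [[0,0,-3.5],0,0],
  [[-2,-2,0],0,0],
  [[-2,-2,0],0,0],
  [[0,0,0],0,0],
])

```text
clock: 12.38
position: [0.5767, 0.308, 0.291]
ee_rot: [0.986, -0.166, 0.015, -0.003]
ft_force: [-0.3, 0.8, 0.8]
grip_width: 0.0
```

servo_tool([
  [[-3,0,0],0,0],
  [[-3,0,0],0,0],
  [[-2,-2,0],0,0],
  [[-1,-3,0],0,0],
  [[0,-3,0],0,0],
  [[0,-3,0],0,0],
  [[0,-3,0],0,0],
  [[0,-3,0],0,0],
  [[0,0,0],0,0],
  [[0,0,0],0,0],
])

```text
clock: 13.22
position: [0.5429, 0.5082, 0.2937]
ee_rot: [0.986, -0.165, 0.017, -0.004]
ft_force: [0.5, -0.8, -0.2]
grip_width: -0.0
```

```bash
python3 -c "
from rel import *
st(); head('side','side8'); c=load('side8')
im,d=snap('top','top8'); c=load('top8')
for p in [(259,235),(258,236),(260,234)]: print(dep(c,*p))
a=cv2.imread('pics/top0.png')[190:360,150:470]; b=im[190:360,150:470]
cv2.imwrite('pics/cmp8.png',cv2.resize(np.vstack([a,b]),None,fx=1.7,fy=1.7,interpolation=cv2.INTER_CUBIC))"
```

```text
13.2167 [0.543 0.508 0.294] x ang -18.957658549668963 F [ 0.495 -0.844 -0.232] z [ 0.035  0.002 -0.999]
side circ [ 0.519 -0.064] n 1869 rad 0.0551 r 0.2098 ang -108.40 goal -108.53 off fold [0.004 0.01 ]
side mean [ 0.519 -0.071] n 1869 rad 0.0551 r 0.2162 ang -107.82 goal -108.53 off fold [0.004 0.003]
[0.606 0.254 0.041]
[0.603 0.256 0.04 ]
[0.609 0.251 0.041]
```

View pics/cmp8.png

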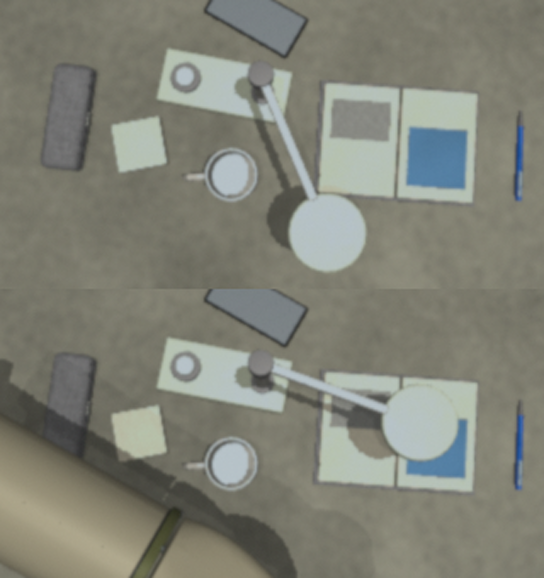

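The before/after comparison shows the mug, notes, case, phone, pen and book in the same places. The head is over the fold at (419,423), the switch at (185,366) is back up (about 41 mm), and the robot is clear of everything.

```bash
python3 -c "
from h import *
print(order.hand_in())"
```

```text
the job is handed in; nothing more can be done
None
```

The lamp's head now hangs over the middle of the book, and I pressed the switch fully down and let it come up. I handed the job in at about 13.3 s; no verdict was reported.

- **Lamp arm:** I pushed the bar with the shut fingertips in an arc. It stopped slightly short, so I added one small nudge. The last reading puts the head about 4–5 mm from the fold point. The camera measurements agree only to within about 1°: the side view has the arm about 0.7° past the target, and the top view after the nudge has it slightly short. The circle fits were looser, about 11 mm off, because they also took in some of the bar.
- **Switch:** The fingertip reached 35.5 mm height, against 36 mm for fully down. The force at the stop was about 37 N upward with about 15 N sideways. That is more than the 4 N needed but within the 120 N wrist limit. Afterwards the switch top read 40–41 mm against a nominal 42 mm, so I take it to be up.
- **Other things:** Comparing the top view before and after, the book, mug, phone, pen, notes and case show no movement. The robot was touching nothing at hand-in.

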